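# Put the bag clips away in the screw-top jar

### The arm

A 6-joint arm with a two-finger parallel gripper is mounted at the origin on the work surface. World frame = base frame: x ahead of the robot, y to its left, z up, the work surface at z = 0. Lengths are in mm, angles in rad, forces in N, time in s.
With the tool pointing down it reaches from about 375 to 750 mm from the base axis. Payload 9 kg.
Tool frame: the origin (TCP) lies between the finger pads, 19 mm behind the fingertips; this is the grasp point; z points along the fingers, x is the direction in which the jaws open and shut, and the axes are right-handed (so a half turn about z gives the same grasp; the last joint's range is limited). The gripper opens to 85 mm and grips with 20 to 120 N. Pads are 22 mm wide; open, the fingers measure 114 mm over their backs; the gripper's body (76 mm by 85 mm) begins 54 mm behind the grasp point. The pads swing forward as they close: fully open they stand 13 mm farther back than shut.
Start: joints at [1.033, 0.104, 0.097, 1.564, 0, 1.353], TCP at [188.63, 569.608, 250.031] pointing down, gripper open.
Joint ranges: [-2.99, 2.99], [-0.84, 1.86], [-1.1, 1.16], [-1.84, 2.11], [-1.51, 1.56], [-3.14, 3.14]. Speed limits (rad/s): [2.22, 2.22, 2.57, 3.14, 3.14, 3.14].

### API

Orientations are given as a rotation vector (axis times angle).
In Python, from cell import * gives the robot as it stands.
- The arm moves only by the shell command python3 -m creep 'ROWS' [OPENING]. ROWS is JSON, a list of rows, each a list of 4 numbers: the shift along the tool's x, y, z in mm, then the turn about the tool's z in rad. In form: [[dx, dy, dz, spin], ...]. A call has 1 to 8 rows; each row shifts and turns the commanded pose from where the row before left it, along the tool's axes as they then stand; what a row does not reach is not made up. A row lasts 1/8 s, in which the tool goes at most 62.5 mm and 10.7 degrees, less where a joint would pass 70% of its speed; a pose out of reach is approached as far as the arm can. A call with a gripper value outside its range is refused whole. OPENING is the closure, from 0 (fully open) to 1 (shut), set as the call begins (- or left out, the last holds). The fingers move at their own pace and stop on an object; the grip force is fixed at half the most. Time passes only in rows, so rows that do not move let the fingers close. It gives the time, the measured TCP pose, the force and the opening at its end, in the units of the state.
- read_state(): the state, without advancing time (a new reading comes with each control period).
- read_camera(name): name is "scene" or "top" or "wrist"; returns a dict with "color" (384x512x3 uint8, red, green, blue), "intrinsics" (3x3 intrinsics, pixels), "R" (3x3) and "t" (3): a world point X has camera coordinates R X + t; the wrist camera has in their place "hand_eye" (4x4, takes a point from camera to tool coordinates, whose origin is the TCP and whose axes are the tool frame's). Camera axes: x right, y down, z forward; pixel columns grow to the right and rows downward; lengths in mm; the calibration is good to about 2 mm. A picture is of the moment at which its call begins: read the wrist's pose just before it. There is no depth.
- close_job(): hands the job in, once; it reports no verdict.
The state is a dict: "t": time; "q": joint angles; "qvel": joint speeds; "joint_efforts": joint torques, N m; "ee_pos": TCP position; "tool_rot": TCP orientation; "force": force on the tool from outside, world axes, zero at the start; "moment": the same for the moment, N m; "opening": finger opening in mm.
Only numpy, scipy, OpenCV 4.12 (cv2) and the standard library are available. Lean on these libraries where they do the work, as an engineer would, in place of code of your own. Each camera call takes 0.05 s, during which the arm holds its last target. There are 200 camera calls.

### The job

Fold every bag clip lying on the platform shut and put them all in the glass jar. Then close the jar: set the lid on, turn it back until the thread drops into place, and screw it on fully home. Leave the two bottles standing where they are.

Things in the scene. Friction and masses are not known exactly. Their poses are not given: they have to be found in the camera images.
- jar: clear glass jar with a wide open mouth, held fast upright in a low rubber foot (152 mm diameter, 14 mm high): it neither moves nor turns. Origin: centre of its underside on the platform, z up. Outer diameter 130 mm, inner 120 mm, inner floor 8 mm above the origin, rim at 112 mm
- jar_rim (a point): centre of the jar's mouth at rim height. Outside the neck, 6 to 27 mm below the rim, run three equal raised threads 120 degrees apart, to 72 mm radius; screwing on is clockwise from above. Where round the neck they start differs from run to run; no pose gives it. Each has a stop rib at its low end: a lid resting on top of the threads cannot be screwed forward; turn it back first
- jar_home (a point): point on the jar's axis 88 mm above its underside: the lid's origin is here when screwed fully home (within 1 mm). The lid's origin is 11 to 19 mm above it while the lid rests on top of the threads, and 5 to 8 mm above it once the lid has been turned back (up to 1.8 rad counter-clockwise from above) and dropped into the thread, a fall of about 11 mm. A fall of 6 mm is only off a rib
- lid: aluminium screw lid, 158 mm diameter, lying right way up on the platform, a bar grip across its top. Origin: centre of its underside (lower edge of the skirt), z up. Three lugs stick inward at the lower edge (2 mm play round the jar's neck). From the drop it screws home in 1.4 to 1.8 rad clockwise, sinking 5 mm per rad, to a firm stop. Turns easily; 0.15 to 0.31 kg
- lid_top (a point): centre of the upper face of the lid's top plate, 28 mm above the lid's lower edge (the plate's inside, which lands on the jar's rim, is 24 mm above the edge). A black bar grip stands on it
- lid_grip (a point): grip point of the lid: on its axis, 50 mm above its lower edge, inside the bar grip, which is 76 mm long (lid's x), 24 mm wide (y) and stands from 28 to 58 mm above the lower edge; with the TCP here the fingertips just clear the top plate
- bottle1: amber swing-top bottle, 68 mm diameter, 246 mm tall, standing near the work; origin under its centre. A bystander
- bottle2: a second bottle of the same kind, a bystander
- clip1: white plastic bag clip lying flat: two arms, each 11 mm wide, 18 mm high, hinged at one end. May be absent (None). Origin on its underside; x along the first arm, which fills y -12 to -1 mm; z up. Hinge axis (along z) at x -40 mm, free ends 86 mm from it. Folded: a bar 97 x 24 x 18 mm, x -51 to 46 mm, y -12 to 12. 50 g
- clip1_hinge (a point): hinge axis of clip1 at half its height (9 mm above the underside); round barrel of 11 mm radius
- clip1_arm (a joint): opening angle of clip1, rad: 0 folded shut (arms parallel, at a stop); grows as the second arm swings counter-clockwise (seen from the clip's +z) towards the clip's +y. Starts at 0.5 to 1.1. Light friction (0.04 N m) keeps it where left; squeezing both arms from outside folds it
- clip2: another bag clip just like clip1, same frame; may be absent (None)
- clip2_hinge (a point): hinge axis of clip2 at half its height (9 mm above the underside); round barrel of 11 mm radius
- clip2_arm (a joint): opening angle of clip2, rad: 0 folded shut (arms parallel, at a stop); grows as the second arm swings counter-clockwise (seen from the clip's +z) towards the clip's +y. Starts at 0.5 to 1.1. Light friction (0.04 N m) keeps it where left; squeezing both arms from outside folds it
- clip3: another bag clip just like clip1, same frame; may be absent (None)
- clip3_hinge (a point): hinge axis of clip3 at half its height (9 mm above the underside); round barrel of 11 mm radius
- clip3_arm (a joint): opening angle of clip3, rad: 0 folded shut (arms parallel, at a stop); grows as the second arm swings counter-clockwise (seen from the clip's +z) towards the clip's +y. Starts at 0.5 to 1.1. Light friction (0.04 N m) keeps it where left; squeezing both arms from outside folds it
- clip4: another bag clip just like clip1, same frame; may be absent (None)
- clip4_hinge (a point): hinge axis of clip4 at half its height (9 mm above the underside); round barrel of 11 mm radius
- clip4_arm (a joint): opening angle of clip4, rad: 0 folded shut (arms parallel, at a stop); grows as the second arm swings counter-clockwise (seen from the clip's +z) towards the clip's +y. Starts at 0.5 to 1.1. Light friction (0.04 N m) keeps it where left; squeezing both arms from outside folds it
- clip5: another bag clip just like clip1, same frame; may be absent (None)
- clip5_hinge (a point): hinge axis of clip5 at half its height (9 mm above the underside); round barrel of 11 mm radius
- clip5_arm (a joint): opening angle of clip5, rad: 0 folded shut (arms parallel, at a stop); grows as the second arm swings counter-clockwise (seen from the clip's +z) towards the clip's +y. Starts at 0.5 to 1.1. Light friction (0.04 N m) keeps it where left; squeezing both arms from outside folds it
Mind the look-alikes: they are no part of the job. Leave any green or pink look-alike of the lid alone.

How it is judged:
By the outcome, as a careful person would: the job done as asked, in the order asked, and still so for the second after the job is handed in, with the robot touching nothing.
Of clip1, clip2, clip3, clip4, clip5 only 3 to 5 are there at a start; the rules pass over those that are not, and their reading is None.
At some moment in a run one of clip1, clip2, clip3, clip4, clip5 may be knocked a few centimetres aside while the robot is not near it.
Once in a run the grip may slacken for a moment while it holds something.
It also fails if it takes over 210 s, if anything falls off the work surface, if the arm or the gripper's body presses on something with over 40 N, if the wrist force passes 120 N, or if a joint passes its speed limit or range.

## Working session

There is one attempt and no reset: what is moved stays moved. The work goes in short steps, Python scripts to look and compute and a shell command to move; the robot and the scene stay as the last step left them, time stands still between calls to the robot, and variables do not carry over. Pictures are saved under pics/ and viewed, about 12 in all and at most 16, crops included, and the job is handed in when it is done.

```bash
ls; mkdir -p pics; cat > h.py <<'E'
from cell import *
import numpy as np, cv2
from scipy.spatial.transform import Rotation as Ro
def cam(n):
    s=read_state(); c=read_camera(n)
    if n=="wrist":
        T=np.eye(4); T[:3,:3]=Ro.from_rotvec(s["tool_rot"]).as_matrix(); T[:3,3]=s["ee_pos"]
        M=T@np.array(c["hand_eye"]); c["R"]=M[:3,:3].T; c["t"]=-M[:3,:3].T@M[:3,3]
    c["R"]=np.array(c["R"]);c["t"]=np.array(c["t"]);c["K"]=np.array(c["intrinsics"])
    return c
def ray(c,uv,z):
    uv=np.atleast_2d(uv).astype(float)
    d=(c["R"].T@np.linalg.inv(c["K"])@np.c_[uv,np.ones(len(uv))].T).T
    o=-c["R"].T@c["t"]
    return o+d*((z-o[2])/d[:,2])[:,None]
def proj(c,X):
    p=c["K"]@(c["R"]@np.atleast_2d(X).T+c["t"][:,None]); return (p[:2]/p[2]).T
def save(c,n,roi=None,s=1):
    im=c["color"][...,::-1]
    if roi: im=im[roi[1]:roi[3],roi[0]:roi[2]]
    cv2.imwrite(f"pics/{n}.png",cv2.resize(im,None,fx=s,fy=s,interpolation=cv2.INTER_CUBIC))
E
python3 - <<'E'
from h import *
a=cam("top");b=cam("scene")
import pickle;pickle.dump((a,b),open("c0.pkl","wb"))
save(a,"top0",None,1.5)
save(b,"scene0",None,1.5)
print(-a["R"].T@a["t"],-b["R"].T@b["t"]); s=read_state();print(s["t"],s["tool_rot"],s["opening"],s["force"])
print(a["K"],a["R"])
E
```

```text
pics
[ 384.50190764  -84.57669113 1475.20531709] [1399.49011825  580.26222133  891.53647714]
0.1 [ 2.54645236e+00  1.83911585e+00 -1.67913199e-03] 85.61411012442962 [0.29591521 0.0027117  0.07526447]
[[453.73679131   0.         255.39466498]
 [  0.         453.73679131 192.66520242]
 [  0.           0.           1.        ]] [[-2.96444607e-04 -9.99998900e-01 -1.45321303e-03]
 [-9.98944113e-01  3.62893300e-04 -4.59404813e-02]
 [ 4.59409581e-02  1.43805979e-03 -9.98943122e-01]]
```

View pics/top0.png

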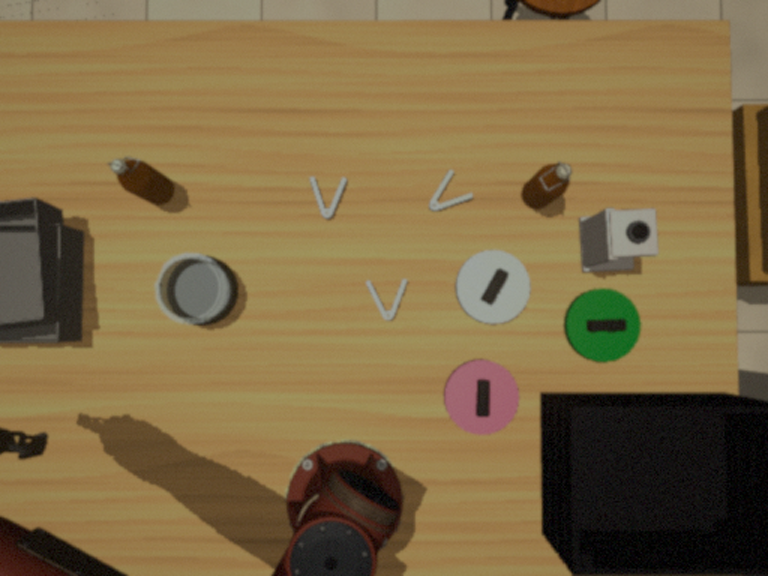

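View pics/scene0.png

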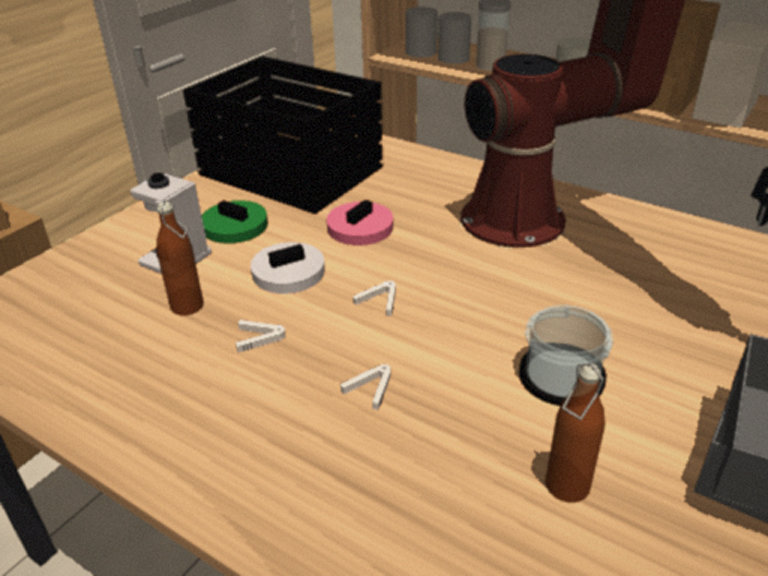

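The top view shows three clips as white Vs at about (328,200), (450,195) and (388,300) in the 1.5x picture. The jar is at (197,288) and the bottles are at (145,180) and (545,185). There are three lid candidates: aluminium grey-white at (493,287), green at (603,325) and pink at (482,397). The grey-white one fits "aluminium", and green and pink are excluded by the task. I'll measure, then confirm it in a crop.

```bash
cat >> h.py <<'E'
def blobs(c,z,zmin=25,lo=150,smax=45):
    hsv=cv2.cvtColor(c["color"],cv2.COLOR_RGB2HSV)
    m=((hsv[...,1]<smax)&(hsv[...,2]>lo)).astype(np.uint8)
    n,l,st,ce=cv2.connectedComponentsWithStats(m)
    return [( st[i],ce[i],(l==i).astype(np.uint8)) for i in range(1,n) if st[i][4]>=zmin]
def vee(c,m,z):
    cn=max(cv2.findContours(m,cv2.RETR_EXTERNAL,cv2.CHAIN_APPROX_NONE)[0],key=cv2.contourArea)
    P=ray(c,cn[:,0],z)[:,:2]
    A,T=cv2.minEnclosingTriangle(P.astype(np.float32).reshape(-1,1,2)); T=T[:,0]
    L=[np.linalg.norm(T[i-1]-T[i-2]) for i in range(3)]
    return T,L
E
python3 - <<'E'
from h import *
import pickle
a,b=pickle.load(open("c0.pkl","rb"))
for n,c in(("top",a),("scene",b)):
    print(n)
    for st,ce,m in blobs(c,18):
        if st[4]>3000: continue
        x=ray(c,ce,18)[0]
        if not(100<x[0]<900 and -700<x[1]<600): continue
        print(st,ce.round(1),x.round(0))
        if st[4]<600: T,L=vee(c,m,18);print("   ",T.round(0).tolist(),np.round(L))
print(a["color"][190,328],a["color"][132,219])
save(a,"lidcrop",(280,80,460,300),2.6)
E
```

```text
top
[287 114  28  25 122] [297.3 129.9] [ 655. -218.   18.]
    [[711.0, -227.0], [653.0, -276.0], [617.0, -166.0]] [116. 112.  76.]
[207 118  23  26 128] [217.6 131.6] [649.  40.  18.]
    [[694.0, 78.0], [690.0, 0.0], [588.0, 42.0]] [111. 112.  77.]
[408 140  30  30 575] [421.2 154.4] [ 575. -617.   18.]
    [[622.0, -571.0], [622.0, -752.0], [440.0, -583.0]] [248. 182. 181.]
[ 305  167   49   48 1555] [328.4 190.5] [ 459. -317.   18.]
[108 169  25  12  44] [119.5 171.7] [519. 356.  18.]
    [[528.0, 315.0], [487.0, 404.0], [528.0, 364.0]] [58. 48. 98.]
[244 186  27  27 144] [257.8 199.7] [429. -90.  18.]
    [[470.0, -43.0], [473.0, -132.0], [371.0, -92.0]] [110. 111.  89.]
scene
[168 162  48  28 775] [191.4 177.1] [ 458. -314.   18.]
[ 93 168  13  11  89] [ 99.8 173.1] [ 601. -586.   18.]
    [[615.0, -534.0], [617.0, -610.0], [569.0, -610.0]] [48. 88. 76.]
[236 188  27  21 146] [253.2 195. ] [433. -90.  18.]
    [[369.0, -93.0], [477.0, -37.0], [477.0, -133.0]] [ 96. 116. 122.]
[352 204  28  15 132] [364.6 209.6] [320. 226.  18.]
    [[238.0, 289.0], [383.0, 209.0], [316.0, 200.0]] [ 68. 118. 166.]
[393 208  15  30  78] [403.5 223.4] [320. 342.  18.]
    [[250.0, 280.0], [305.0, 356.0], [380.0, 364.0]] [ 76. 155.  93.]
[158 214  31  18 224] [173.7 221.5] [ 659. -212.   18.]
    [[652.0, -271.0], [605.0, -141.0], [722.0, -217.0]] [140.  89. 138.]
[360 235  32  10 154] [375.5 239.5] [425. 302.  18.]
    [[436.0, 228.0], [395.0, 348.0], [449.0, 313.0]] [ 64.  85. 127.]
[388 243  12  10  62] [394.  248.1] [431. 356.  18.]
    [[393.0, 338.0], [434.0, 379.0], [455.0, 345.0]] [40. 63. 58.]
[228 244  32  26 233] [247.5 253.5] [655.  40.  18.]
    [[698.0, 82.0], [694.0, -1.0], [579.0, 43.0]] [123. 126.  83.]
[54 49 41] [157 128  76]
```

View pics/lidcrop.png

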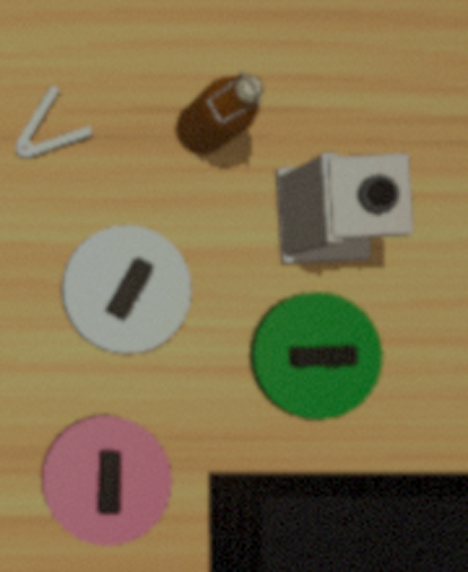

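The crop confirms it: the grey-white aluminium lid is at (126,288) in the crop, and the green and pink ones are the look-alikes. Next I'll get the jar and lid geometry from the top view and plan a wrist look over the jar.

```bash
cat >> h.py <<'E'
def plan(X,phi,half=True):
    "shift in tool axes and spin from the measured pose to TCP X with tool x at world angle phi"
    s=read_state(); M=Ro.from_rotvec(s["tool_rot"]).as_matrix()
    p0=np.arctan2(M[1,0],M[0,0]); d=M.T@(np.array(X)-s["ee_pos"])
    sp=p0-phi
    if half: sp=(sp+np.pi/2)%np.pi-np.pi/2
    else: sp=(sp+np.pi)%(2*np.pi)-np.pi
    print("t",round(s["t"],2),"at",np.round(s["ee_pos"],1),"phi %.3f q6 %.2f"%(p0,s["q"][5]),"shift",d.round(1),"spin %.3f"%sp,"z-axis",M[:,2].round(3),"F",np.round(s["force"],1),"open %.1f"%s["opening"])
E
python3 - <<'E'
from h import *
import pickle
a,b=pickle.load(open("c0.pkl","rb"))
w=cam("wrist");save(w,"w0"); print(w["hand_eye"],w["K"])
# lid: blob silhouette + bar
for c,uv in((a,(328.4,190.5)),):
    for st,ce,m in blobs(c,18):
        if 1000<st[4]<3000:
            cn=max(cv2.findContours(m,0,1)[0],key=cv2.contourArea);(x,y),r=cv2.minEnclosingCircle(cn)
            print("lid",ray(c,(x,y),28).round(1),r)
            h=cv2.morphologyEx(m,cv2.MORPH_CLOSE,np.ones((19,19)))-m
            n,l,s2,c2=cv2.connectedComponentsWithStats(h); i=1+np.argmax(s2[1:,4]); 
            bc=cv2.findContours((l==i).astype(np.uint8),0,1)[0][0]
            P=ray(c,bc[:,0],58)[:,:2].astype(np.float32); print("bar",cv2.minAreaRect(P),s2[i])
for v,u in((197,289),): print("jar approx",ray(a,(v/1.5,u/1.5),112))
for v,u in((160,195),(542,195)): print("bottle approx",ray(a,(v/1.5,u/1.5),30).round())
plan((430,270,300),1.2)
E
```

```text
[[ 9.99999644e-01  6.67933541e-04 -5.15099741e-04  5.16556651e-01]
 [-5.03995172e-04  9.62838353e-01  2.70077863e-01 -6.76798512e+01]
 [ 6.76351850e-04 -2.70077508e-01  9.62838347e-01 -1.22818958e+02]
 [ 0.00000000e+00  0.00000000e+00  0.00000000e+00  1.00000000e+00]] [[340.12946241   0.         257.54592737]
 [  0.         340.12946241 189.24271662]
 [  0.           0.           1.        ]]
lid [[ 458.  -316.7   28. ]] 24.30678367614746
bar ((455.90533447265625, -314.8360900878906), (34.202396392822266, 83.26641082763672), 60.66253662109375) [320 178  20  26 280]
jar approx [[447.32631621 290.65834414 112.        ]]
bottle approx [[653. 395.  30.]]
bottle approx [[ 652. -422.   30.]]
t 0.15 at [188.5 569.4 249.4] phi 1.251 q6 1.35 shift [-208.3  323.4  -50.5] spin 0.051 z-axis [-0.001 -0.001 -1.   ] F [-0.6 -0.   0.2] open 85.7
```

```bash
python3 -m creep '[[-20,38,-7,0],[-28,48,-7,0],[-28,48,-7,0],[-28,48,-7,0],[-28,48,-7,0],[-28,48,-7,0],[-26,45,-7,0],[0,0,0,0]]' 0
python3 - <<'E'
from h import *
w=cam("wrist");save(w,"w1",None,1.3)
plan((447,290,300),1.25)
E
```

```text
t: 1.15
ee_pos: [438.8, 289.0, 299.0]
tool_rot: [2.551, 1.833, 0.0]
force: [0.3, 0.4, 0.6]
opening: 85.4
t 1.2 at [437.6 290.3 298.8] phi 1.248 q6 0.66 shift [ 2.7  9.  -1.2] spin -0.002 z-axis [-0.  0. -1.] F [-0.5  0.5 -0.5] open 85.2
```

View pics/w1.png

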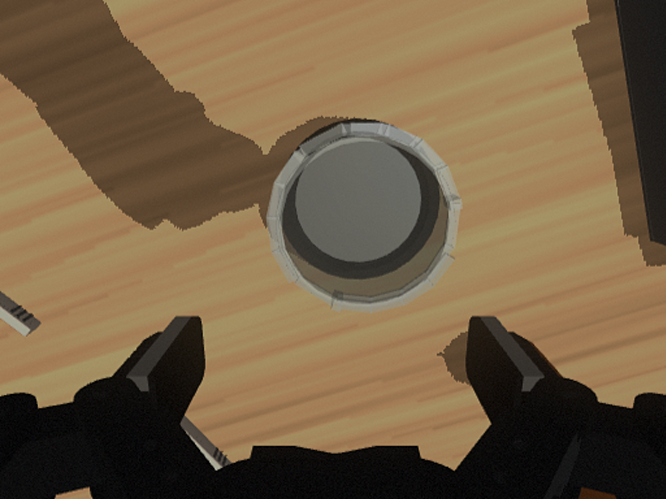

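The jar mouth shows as a bright ring centred near (365,216) in this 1.3x picture. I'll fit circles to its edges and look for consistency.

```bash
python3 - <<'E'
from h import *
from scipy.optimize import least_squares
w=cam("wrist")
hsv=cv2.cvtColor(w["color"],cv2.COLOR_RGB2HSV)
c0=np.array((365,216))/1.3
for sm,lo in((60,140),(50,150),(45,160),(70,130)):
    m=((hsv[...,1]<sm)&(hsv[...,2]>lo)).astype(np.uint8)
    out=[];inn=[]
    for th in np.linspace(0,2*np.pi,120,endpoint=False):
        r=np.arange(50,85,.5);p=c0+r[:,None]*[np.cos(th),np.sin(th)]
        v=m[p[:,1].round().astype(int),p[:,0].round().astype(int)]
        k=np.flatnonzero(v)
        if len(k)>4: out.append(p[k[-1]]);inn.append(p[k[0]])
    for n,q in(("out",out),("in",inn)):
        P=ray(w,q,112)[:,:2]
        f=least_squares(lambda x:np.hypot(*(P-x[:2]).T)-x[2],[440,290,65],loss="soft_l1",f_scale=1)
        res=np.hypot(*(P-f.x[:2]).T)-f.x[2]
        print(sm,lo,n,len(P),f.x.round(1),np.median(abs(res)).round(2))
m=((hsv[...,1]<60)&(hsv[...,2]>140)).astype(np.uint8)*255
b=w["color"].copy(); cn=proj(w,np.c_[450+65*np.cos(np.linspace(0,6.28,90)),290+65*np.sin(np.linspace(0,6.28,90)),np.full(90,112)])
plan((447,290,300),1.25)
E
```

```text
60 140 out 104 [447.2 308.8  68.7] 0.71
60 140 in 104 [447.8 308.5  61.9] 0.87
50 150 out 45 [445.6 308.6  67.6] 0.91
50 150 in 45 [447.8 308.4  61.8] 0.62
45 160 out 15 [451.1 283.7  92.6] 0.31
45 160 in 15 [461.2 211.4 160.3] 0.42
70 130 out 116 [447.4 308.7  69. ] 0.63
70 130 in 116 [448.9 308.5  61. ] 0.73
t 1.25 at [436.8 291.2 298.8] phi 1.250 q6 0.66 shift [ 2.  10.1 -1.2] spin -0.000 z-axis [-0.001  0.    -1.   ] F [0.5 1.2 0.2] open 85.3
```

Jar axis comes out at (447.8, 308.6), with inner and outer circles agreeing. Next is the middle clip (B).

```bash
python3 -m creep '[[-29,45,0,0],[-29,45,10,0],[-29,45,15,0],[-29,45,15,0],[-29,45,20,0],[-28,46,20,0],[0,0,0,-0.16],[0,0,0,-0.16]]' 0
cat >> h.py <<'E'
def clips(z=18,lo=150,smax=45,lim=(120,1e9)):
    w=cam("wrist"); r=[]
    for st,ce,m in blobs(w,z,200,lo,smax):
        if st[4]>9000: continue
        T,L=vee(w,m,z); 
        # hinge = vertex between the two longest sides; vertices opposite side lengths L
        i=int(np.argmin(L)); A=T[i]; B,C=T[i-1],T[i-2]
        u=(B-A)/np.linalg.norm(B-A)+(C-A)/np.linalg.norm(C-A); u/=np.linalg.norm(u)
        ang=np.arccos(np.dot(B-A,C-A)/np.linalg.norm(B-A)/np.linalg.norm(C-A))
        print("blob",st,"apex",A.round(1),"bis %.3f ang %.2f"%(np.arctan2(u[1],u[0]),ang),"ends",B.round(0),C.round(0), "cen",ray(w,ce,z)[0].round(1))
        r.append((A,u,ang))
    return w,r
E
python3 - <<'E'
from h import *
w,r=clips(); save(w,"w2",None,1.3)
plan((640,40,220),1.571)
E
```

```text
t: 2.25
ee_pos: [639.3, 43.2, 217.9]
tool_rot: [-2.213, -2.227, 0.001]
force: [0.5, 0.6, -0.2]
opening: 85.2
blob [ 212  148   79   75 1460] apex [587.1  40.9] bis -0.037 ang 0.74 ends [694.  -5.] [696.  79.] cen [656.3  38.4  18. ]
blob [  0 150  25  71 772] apex [ 697.9 -216.8] bis 2.770 ang 0.36 ends [ 630. -175.] [ 620. -201.] cen [ 651.1 -197.6   18. ]
t 2.3 at [639.3  43.5 218.3] phi 1.585 q6 -0.15 shift [-3.6  0.7 -1.7] spin 0.014 z-axis [-0.001  0.001 -1.   ] F [-0.3 -0.6  0.4] open 85.5
```

View pics/w2.png

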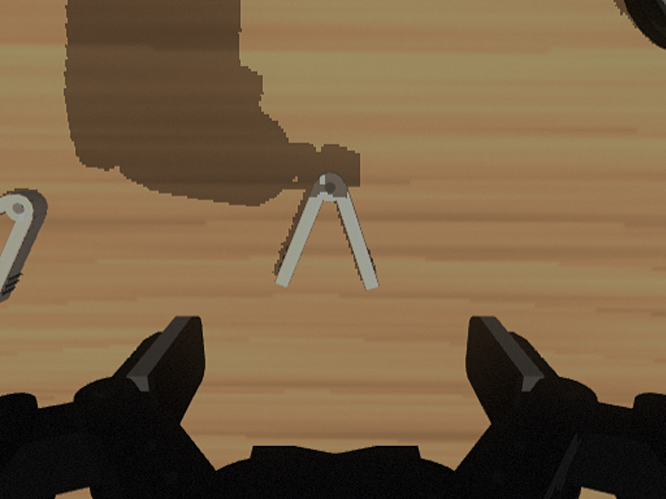

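The wrist view shows clip B with its hinge at (331,183) and tips at (282,285) and (372,288). A second clip's hinge is at the left edge, (18,208).

```bash
python3 - <<'E'
from h import *
w=cam("wrist")
P=ray(w,np.array([(331,187),(282,285),(372,288)])/1.3,18); print(P.round(1))
h=P[0]; m=(P[1]+P[2])/2; u=m-h; u/=np.linalg.norm(u); print("bis",np.arctan2(u[1],u[0]),"half-width",np.linalg.norm(P[1]-P[2]))
g=h+42*u; plan((g[0],g[1],23.5),np.arctan2(u[1],u[0])+np.pi/2)
E
```

```text
[[617.2  40.6  18. ]
 [694.1   3.5  18. ]
 [695.5  73.6  18. ]]
bis -0.02707195984478877 half-width 70.11112410775516
t 2.35 at [639.3  43.6 218.5] phi 1.575 q6 -0.14 shift [ -4.3  20.1 195. ] spin 0.031 z-axis [-0.001  0.    -1.   ] F [-0.7  1.4 -0.4] open 85.2
```

```bash
python3 -m creep '[[-4,20,20,0.03],[0,0,50,0],[0,0,50,0],[0,0,45,0],[0,0,20,0],[0,0,10,0],[0,0,0,0]]' 0
python3 -m creep '[[0,0,0,0],[0,0,0,0],[0,0,0,0],[0,0,0,0],[0,0,0,0],[0,0,0,0]]' 1
python3 -m creep '[[0,0,0,0],[0,0,0,0]]' 1
```

```text
t: 3.22
ee_pos: [660.2, 38.3, 24.9]
tool_rot: [2.254, 2.187, 0.001]
force: [0.6, 0.6, 0.1]
opening: 85.5
t: 3.98
ee_pos: [660.6, 37.9, 25.4]
tool_rot: [2.253, 2.187, 0.002]
force: [-0.6, -0.1, 7.1]
opening: 20.5
t: 4.22
ee_pos: [660.6, 37.9, 25.4]
tool_rot: [2.253, 2.187, 0.002]
force: [-0.3, -0.7, 8.3]
opening: 20.1
```

```bash
python3 -m creep '[[0,0,-10,0],[0,0,-30,0],[0,0,-50,0],[0,0,-50,0],[0,0,0,0]]'
python3 - <<'E'
from h import *
w=cam("wrist"); save(w,"w3",None,1.2); plan((447.8,308.6,200),1.571)
E
```

```text
t: 4.85
ee_pos: [661.9, 37.8, 169.6]
tool_rot: [2.25, 2.184, 0.007]
force: [0.4, 0.0, -1.1]
opening: 20.4
t 4.9 at [660.8  37.9 166.6] phi 1.541 q6 -0.11 shift [ 264.2 -220.8  -34.3] spin -0.030 z-axis [ 0.004 -0.    -1.   ] F [ 0.  -0.4 -1.2] open 20.4
```

View pics/w3.png

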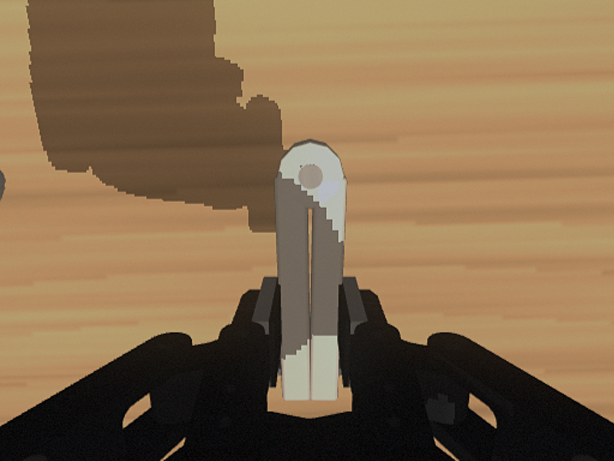

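Clip B is folded flat (arms parallel) and held, hinge at (310,175). I'll carry it to the jar.

```bash
python3 -m creep '[[20,-20,-15,0],[40,-33,-15,0],[44,-36,-4,0],[44,-36,0,0],[44,-36,0,0],[44,-36,0,0],[28,-24,0,0],[0,0,0,0]]'
python3 - <<'E'
from h import *
plan((448.5,308.6,75),1.541)
E
```

```text
t: 5.9
ee_pos: [444.3, 310.0, 196.7]
tool_rot: [-2.25, -2.191, 0.003]
force: [1.3, 0.7, -0.6]
opening: 20.2
t 5.9 at [444.3 310.  196.7] phi 1.544 q6 0.39 shift [ -1.2   4.5 121.7] spin 0.003 z-axis [-0.002 -0.001 -1.   ] F [ 1.3  0.7 -0.6] open 20.2
```

```bash
python3 -m creep '[[-1,5,40,0],[0,0,40,0],[0,0,30,0],[0,0,12,0],[0,0,0,0]]'
python3 -m creep '[[0,0,0,0],[0,0,0,0],[0,0,0,0]]' 0.5
python3 -m creep '[[0,0,-30,0],[0,0,-50,0],[0,0,-50,0],[0,0,-50,0],[0,0,0,0]]' 
python3 - <<'E'
from h import *
w=cam("wrist"); save(w,"w4",None,1.2); plan((448.5,308.6,75),1.541)
w,r=w,0
c=cam("top")
for st,ce,m in blobs(c,18):
    if 60<st[4]<400:
        T,L=vee(c,m,18); i=int(np.argmin(L));A,B,C=T[i],T[i-1],T[i-2]
        print(ray(c,ce,18)[0].round(0),A.round(0),B.round(0),C.round(0))
E
```

```text
t: 6.52
ee_pos: [451.3, 306.8, 75.4]
tool_rot: [-2.255, -2.187, 0.002]
force: [-0.8, -0.8, -0.6]
opening: 20.4
t: 6.9
ee_pos: [452.1, 307.6, 76.8]
tool_rot: [2.254, 2.188, 0.002]
force: [0.2, 0.6, 0.3]
opening: 42.8
t: 7.52
ee_pos: [453.4, 308.1, 261.0]
tool_rot: [2.252, 2.186, 0.011]
force: [-0.2, 0.1, -0.7]
opening: 42.8
t 7.58 at [452.5 307.8 258.2] phi 1.541 q6 0.39 shift [  0.4  -4.7 183.2] spin 0.000 z-axis [ 0.004  0.001 -1.   ] F [-0.7 -0.8 -0.3] open 42.9
[ 655. -217.   18.] [ 613. -165.] [ 653. -276.] [ 712. -226.]
[442. 316.  18.] [539. 314.] [407. 325.] [389. 307.]
[429. -90.  18.] [370. -93.] [ 473. -134.] [470. -43.]
```

View pics/w4.png

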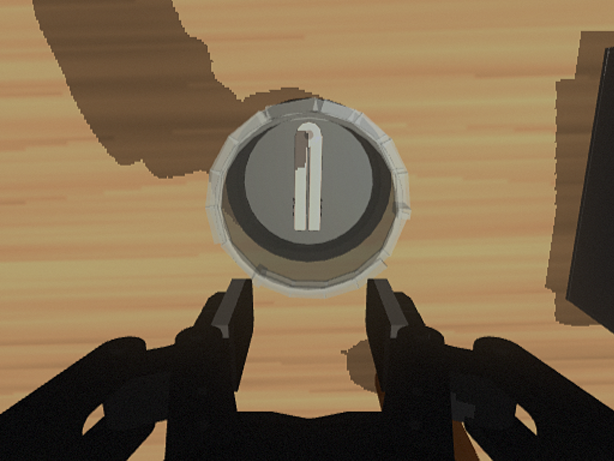

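Clip B lies folded on the jar floor at about (308,178). Next is clip C, near (440,-91).

```bash
python3 -m creep '[[-40,-2,0,0],[-52,-2,0,0],[-52,-2,0,0],[-52,-2,0,0],[-52,-2,10,0],[-52,-2,10,0],[-52,-2,10,0],[-46,-2,8,0]]' 0
python3 -m creep '[[0,0,0,-0.07]]' 
cat >> h.py <<'E'
def grasp(r,d=40,z=27):
    for A,u,ang in r:
        h=A+12/np.sin(ang/2)*u; g=h+d*u; print("hinge",h.round(1)); plan((g[0],g[1],z),np.arctan2(u[1],u[0])+np.pi/2)
E
python3 - <<'E'
from h import *
w,r=clips(lo=130); save(w,"w5"); grasp(r)
E
```

```text
t: 8.62
ee_pos: [422.6, -91.3, 215.9]
tool_rot: [-2.253, -2.186, 0.001]
force: [0.8, -0.3, -0.8]
opening: 85.0
t: 8.75
ee_pos: [422.4, -92.1, 215.4]
tool_rot: [-2.177, -2.26, 0.002]
force: [-0.2, 0.5, -0.3]
opening: 85.4
blob [215 149  41  69 712] apex [ 529.3 -148.1] bis 2.809 ang 0.15 ends [400. -92.] [ 411. -117.] cen [ 437.5 -115.1   18. ]
blob [265 148  39  69 719] apex [ 347.1 -114.5] bis 0.523 ang 0.14 ends [472. -54.] [462. -37.] cen [435.1 -65.7  18. ]
hinge [375.1 -94.8]
t 8.8 at [422.6 -91.  215.8] phi 1.613 q6 -0.56 shift [ 12.5 -84.3 189.1] spin 0.375 z-axis [-0.003  0.002 -1.   ] F [-0.1  0.5  0.3] open 85.8
hinge [499.9 -26.5]
t 8.8 at [422.6 -91.  215.8] phi 1.613 q6 -0.56 shift [ 79.3 115.9 188.6] spin -0.480 z-axis [-0.003  0.002 -1.   ] F [-0.1  0.5  0.3] open 85.8
```

```bash
python3 - <<'E'
from h import *
im=cv2.cvtColor(cv2.imread("pics/w5.png"),cv2.COLOR_BGR2HSV)
m=((im[...,1]<60)&(im[...,2]>110)).astype(np.uint8)
w=cam("wrist")
M=np.zeros_like(m); M[140:225,205:312]=m[140:225,205:312]
ys,xs=np.nonzero(M); 
T,L=vee(w,cv2.fillConvexPoly(M,cv2.convexHull(np.c_[xs,ys].astype(np.int32)),1),18)
i=int(np.argmin(L));A,B,C=T[i],T[i-1],T[i-2]; u=(B-A)/np.linalg.norm(B-A)+(C-A)/np.linalg.norm(C-A);u/=np.linalg.norm(u)
ang=np.arccos(np.dot(B-A,C-A)/np.linalg.norm(B-A)/np.linalg.norm(C-A)); print(A,B,C,ang)
grasp([(A,u,ang)])
E
```

```text
[367.38864  -93.528946] [ 475.08667 -134.30913] [471.07663  -39.648888] 0.84120244
hinge [396.7 -91.8]
t 8.85 at [422.8 -90.2 216.2] phi 1.610 q6 -0.55 shift [-1.000e-01  1.430e+01  1.892e+02] spin -0.019 z-axis [-0.002  0.002 -1.   ] F [-0.6  0.6  0.3] open 85.4
```

```bash
python3 -m creep '[[0,14,20,-0.02],[0,0,50,0],[0,0,50,0],[0,0,42,0],[0,0,18,0],[0,0,9,0],[0,0,0,0]]' 0
python3 -m creep '[[0,0,0,0],[0,0,0,0],[0,0,0,0],[0,0,0,0],[0,0,0,0],[0,0,0,0],[0,0,0,0],[0,0,0,0]]' 1
python3 -m creep '[[0,0,-10,0],[0,0,-30,0],[0,0,-50,0],[0,0,-50,0],[0,0,-30,0],[0,0,0,0]]'
python3 - <<'E'
from h import *
w=cam("wrist"); save(w,"w6",None,1); plan((448.5,308.6,200),1.62)
E
```

```text
t: 9.72
ee_pos: [438.1, -89.4, 29.6]
tool_rot: [2.153, 2.287, 0.0]
force: [-0.2, -0.5, -0.4]
opening: 85.2
t: 10.72
ee_pos: [443.8, -92.2, 36.3]
tool_rot: [2.144, 2.278, 0.008]
force: [1.4, 1.6, 40.1]
opening: 0.2
t: 11.48
ee_pos: [439.0, -90.1, 202.1]
tool_rot: [2.151, 2.284, 0.002]
force: [0.1, -0.4, -0.0]
opening: 0.0
t 11.53 at [438.2 -89.7 200.1] phi 1.631 q6 -0.56 shift [ 3.97e+02  3.42e+01 -2.00e-01] spin 0.011 z-axis [ 0.002 -0.001 -1.   ] F [-0.1  0.7 -0.1] open -0.0
```

View pics/w6.png

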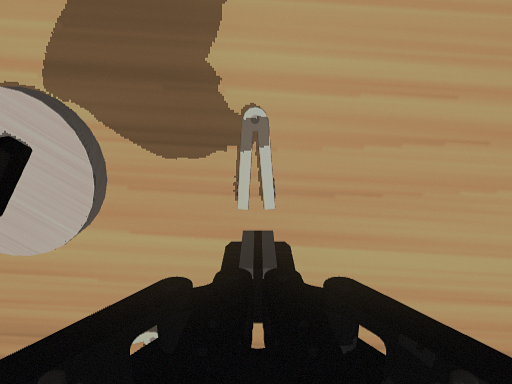

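The fingers rode over the clip because the TCP was too high at about 29 mm. The clip is now half shut, with its hinge at (256,117) and tips at (243,208) and (270,207). I'll regrasp lower.

```bash
python3 - <<'E'
from h import *
zs=[read_state()["ee_pos"][2]]
w=cam("wrist"); zs.append(read_state()["ee_pos"][2]); P=ray(w,np.array([(256,118),(243,208),(270,207)]),18); print(P.round(1),zs)
h=P[0]; m=(P[1]+P[2])/2; u=(m-h)/np.linalg.norm(m-h)
g=h+42*u; plan((g[0],g[1],24),np.arctan2(u[1],u[0])+np.pi/2)
E
```

```text
[[ 391.6  -94.    18. ]
 [ 475.7 -101.4   18. ]
 [ 473.2  -75.9   18. ]] [np.float64(200.1281861079567), np.float64(198.89829145855703)]
t 11.57 at [437.7 -89.4 198.9] phi 1.631 q6 -0.56 shift [ -1.6  -4.3 174.9] spin -0.005 z-axis [ 0. -0. -1.] F [-0.1  0.3 -0.4] open -0.0
```

```bash
python3 -m creep '[[-2,-4,20,0],[0,0,50,0],[0,0,50,0],[0,0,30,0],[0,0,16,0],[0,0,6,0],[0,0,0,0],[0,0,0,0]]' 0
python3 - <<'E'
from h import *
plan((434,-93,24),1.631)
E
```

```text
t: 12.58
ee_pos: [434.6, -92.0, 28.1]
tool_rot: [2.152, 2.286, 0.001]
force: [-0.1, 0.2, 0.2]
opening: 85.4
t 12.57 at [434.6 -92.   28.1] phi 1.631 q6 -0.56 shift [-0.9 -0.7  4.1] spin 0.000 z-axis [ 0.002 -0.001 -1.   ] F [-0.1  0.2  0.2] open 85.4
```

```bash
python3 -m creep '[[-1,0,4,0],[0,0,0,0],[0,0,0,0]]' 0
python3 -m creep '[[0,0,0,0],[0,0,0,0],[0,0,0,0],[0,0,0,0],[0,0,0,0],[0,0,0,0],[0,0,0,0]]' 1
```

```text
t: 12.95
ee_pos: [433.9, -92.6, 23.1]
tool_rot: [2.154, 2.287, 0.0]
force: [-0.6, -0.6, -0.2]
opening: 85.5
t: 13.82
ee_pos: [434.4, -92.9, 23.6]
tool_rot: [2.153, 2.286, 0.001]
force: [0.3, -0.4, 5.1]
opening: 20.7
```

```bash
python3 -m creep '[[0,0,-10,0],[0,0,-30,0],[0,0,-50,0],[0,0,-50,0],[0,0,-35,0],[0,0,0,0]]'
python3 -m creep '[[30,3,0,0],[52,5,0,0],[54,5,0,0],[54,5,0,0],[54,5,0,0],[54,5,0,0],[54,4,0,0],[40,2,0,0]]'
python3 - <<'E'
from h import *
w=cam("wrist"); save(w,"w7",None,1); plan((448.5,308.6,75),1.631)
E
```

```text
t: 14.58
ee_pos: [435.1, -93.2, 201.1]
tool_rot: [2.15, 2.284, 0.002]
force: [-0.0, -0.1, -1.0]
opening: 20.5
t: 15.58
ee_pos: [443.1, 302.7, 196.7]
tool_rot: [-2.151, -2.288, 0.003]
force: [-0.1, 0.0, -0.8]
opening: 20.8
t 15.62 at [442.7 305.8 196.5] phi 1.634 q6 0.30 shift [  2.2   6.2 121.5] spin 0.003 z-axis [-0.002  0.002 -1.   ] F [-2.6  1.2 -1.5] open 21.0
```

View pics/w7.png

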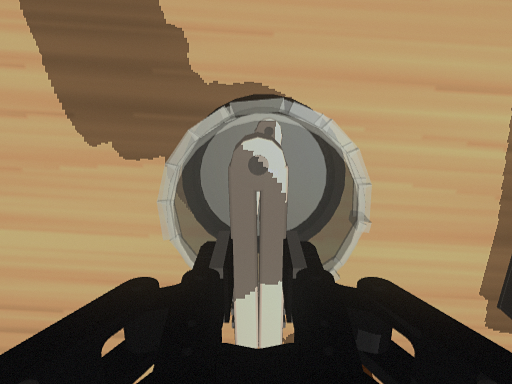

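The clip is folded and held over the jar, with clip B visible below. I'll lower it and release.

```bash
python3 -m creep '[[1,6,40,0],[0,0,40,0],[0,0,30,0],[0,0,10,0],[0,0,0,0]]'
python3 -m creep '[[0,0,0,0],[0,0,0,0],[0,0,0,0]]' 0.5
python3 -m creep '[[0,0,-30,0],[0,0,-50,0],[0,0,-50,0],[0,0,-20,0],[0,0,0,0]]' 
python3 - <<'E'
from h import *
plan((655,-200,225),1.571)
c=cam("top")
for st,ce,m in blobs(c,18):
    if 60<st[4]<400:
        T,L=vee(c,m,18); i=int(np.argmin(L));A,B,C=T[i],T[i-1],T[i-2]
        print(ray(c,ce,18)[0].round(0),A.round(0),B.round(0),C.round(0))
E
```

```text
t: 16.25
ee_pos: [449.7, 301.8, 77.6]
tool_rot: [-2.153, -2.287, 0.002]
force: [-0.7, 0.6, -0.2]
opening: 20.9
t: 16.62
ee_pos: [450.8, 302.4, 79.0]
tool_rot: [2.153, 2.287, 0.003]
force: [0.6, 1.1, 1.6]
opening: 42.7
t: 17.25
ee_pos: [450.9, 302.3, 229.2]
tool_rot: [2.153, 2.286, 0.004]
force: [-0.1, 0.5, -0.9]
opening: 42.7
t 17.25 at [450.9 302.3 229.2] phi 1.631 q6 0.29 shift [-513.7  173.5    4.3] spin 0.060 z-axis [ 0.002  0.001 -1.   ] F [-0.1  0.5 -0.9] open 42.7
[ 655. -217.   18.] [ 614. -165.] [ 653. -276.] [ 712. -226.]
```

```bash
python3 -m creep '[[-40,13,0,0],[-54,17,0,0],[-54,17,0,0],[-54,17,0,0],[-54,17,0,0],[-54,18,0,0],[-54,18,0,0],[-54,18,0,0]]' 0
python3 -m creep '[[-54,17,0,0],[-49,16,0,0],[0,0,0,0.159],[0,0,0,0.159],[0,0,0,0.159],[0,0,0,0.159],[0,0,0,0.159],[0,0,0,0.159]]' 
cat >> h.py <<'E'
def fold(d=40,z=24,n="f",lim=(100,100,420,320)):
    w=cam("wrist"); hsv=cv2.cvtColor(w["color"],cv2.COLOR_RGB2HSV); save(w,n)
    m=((hsv[...,1]<60)&(hsv[...,2]>110)).astype(np.uint8)
    m=cv2.morphologyEx(m,cv2.MORPH_OPEN,np.ones((3,3)))
    P=[]
    k,l,st,ce=cv2.connectedComponentsWithStats(m)
    for i in range(1,k):
        x=ray(w,ce[i],18)[0]
        if 150<st[i][4]<3000 and lim[0]<ce[i][0]<lim[2] and lim[1]<ce[i][1]<lim[3]: print(st[i],x.round(0)); P.append(np.argwhere(l==i)[:,::-1])
    hull=cv2.convexHull(np.concatenate(P).astype(np.int32)); M=cv2.fillConvexPoly(np.zeros_like(m),hull,1)
    T,L=vee(w,M,18); i=int(np.argmin(L));A,B,C=T[i],T[i-1],T[i-2]; u=(B-A)/np.linalg.norm(B-A)+(C-A)/np.linalg.norm(C-A);u/=np.linalg.norm(u)
    ang=np.arccos(np.dot(B-A,C-A)/np.linalg.norm(B-A)/np.linalg.norm(C-A)); print(A.round(),B.round(),C.round(),ang.round(2))
    grasp([(A,u,ang)],d,z)
E
python3 - <<'E'
from h import *
fold(n="w8")
E
```

```text
t: 18.3
ee_pos: [609.7, -108.6, 225.3]
tool_rot: [-2.152, -2.285, 0.002]
force: [0.8, -0.2, -0.1]
opening: 85.4
t: 19.3
ee_pos: [648.4, -207.4, 225.0]
tool_rot: [-2.963, -1.034, 0.004]
force: [0.1, 0.5, -0.3]
opening: 85.3
[ 235  134   59   87 1380] [ 656. -205.   18.]
[220 205  13  17 159] [ 654. -266.   18.]
[ 612. -164.] [ 652. -278.] [ 716. -228.] 0.68
hinge [ 634.2 -191.7]
t 19.35 at [ 648.4 -207.4  225. ] phi 0.664 q6 0.41 shift [ -0.5  19.6 200.9] spin -0.017 z-axis [-0.003  0.002 -1.   ] F [ 0.2 -1.   0.3] open 85.1
```

View pics/w8.png

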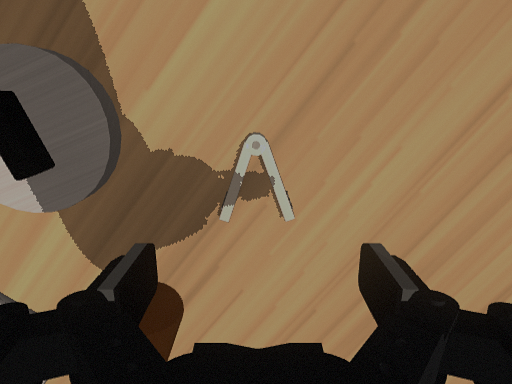

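Clip A has its hinge at (256,145) and tips at (225,218) and (291,218). Bottle2's edge at (165,310) is well clear. I'll descend with a check before closing.

```bash
python3 -m creep '[[0,20,20,-0.017],[0,0,50,0],[0,0,50,0],[0,0,45,0],[0,0,20,0],[0,0,12,0],[0,0,0,0],[0,0,0,0]]' 0
```

```text
t: 20.35
ee_pos: [662.9, -224.1, 33.0]
tool_rot: [2.952, 1.068, 0.003]
force: [0.4, 0.0, -0.6]
opening: 85.4
```

```bash
python3 -m creep '[[0,-2,5,0],[0,0,4,0],[0,0,0,0],[0,0,0,0]]' 0
python3 -c "
from h import *
plan((660,-222,24),.681)"
```

```text
t: 20.85
ee_pos: [660.5, -221.9, 22.0]
tool_rot: [-2.954, -1.068, -0.0]
force: [-0.7, 0.2, -0.7]
opening: 85.0
t 20.85 at [ 660.5 -221.9   22. ] phi 0.694 q6 0.37 shift [-0.4 -0.2 -2. ] spin 0.013 z-axis [-0.  0. -1.] F [-0.7  0.2 -0.7] open 85.0
```

```bash
python3 -m creep '[[0,0,-2,0],[0,0,0,0],[0,0,0,0],[0,0,0,0],[0,0,0,0],[0,0,0,0],[0,0,0,0]]' 1
python3 -m creep '[[0,0,-10,0],[0,0,-30,0],[0,0,-50,0],[0,0,-50,0],[0,0,-35,0],[0,0,0,0]]'
python3 -c "
from h import *
plan((448.5,308.6,200),.681)
w=cam('wrist');save(w,'w9')"
```

```text
t: 21.72
ee_pos: [661.1, -222.3, 25.0]
tool_rot: [2.953, 1.068, 0.002]
force: [0.3, -0.4, 6.2]
opening: 20.3
t: 22.48
ee_pos: [661.8, -222.6, 203.2]
tool_rot: [2.95, 1.067, 0.006]
force: [-0.3, -0.8, -1.3]
opening: 20.1
t 22.48 at [ 661.8 -222.6  203.2] phi 0.694 q6 0.37 shift [ 175.8 -544.8    0.7] spin 0.013 z-axis [ 0.005 -0.003 -1.   ] F [-0.3 -0.8 -1.3] open 20.1
```

View pics/w9.png

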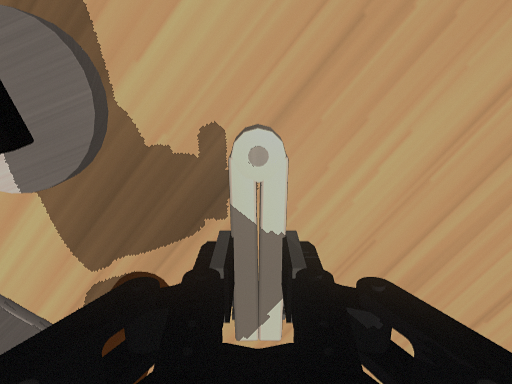

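Clip A is folded and held, hinge at (258,156). I'll carry it to the jar.

```bash
python3 -m creep '[[11,-33,0,0],[16,-50,0,0],[16,-50,0,0],[17,-52,0,0],[17,-52,0,0],[17,-52,0,0],[17,-52,0,0],[17,-52,0,0]]'
python3 -m creep '[[17,-52,0,0],[17,-52,0,0],[14,-48,0,0],[0,0,0,0],[0,0,0,0]]'
python3 -c "
from h import *
plan((448,308.6,75),.681)
w=cam('wrist');save(w,'w10')"
```

```text
t: 23.52
ee_pos: [505.7, 163.5, 197.2]
tool_rot: [-2.954, -1.068, 0.004]
force: [0.1, -0.6, 0.3]
opening: 20.6
t: 24.15
ee_pos: [446.6, 309.2, 197.7]
tool_rot: [2.954, 1.069, -0.003]
force: [0.6, -0.4, -1.3]
opening: 20.5
t 24.15 at [446.6 309.2 197.7] phi 0.695 q6 1.24 shift [  0.9   1.4 122.7] spin 0.014 z-axis [-0.002 -0.001 -1.   ] F [ 0.6 -0.4 -1.3] open 20.5
```

```bash
python3 -m creep '[[1,4,40,0],[0,0,40,0],[0,0,30,0],[0,0,10,0],[0,0,0,0]]'
python3 -m creep '[[0,0,0,0],[0,0,0,0],[0,0,0,0]]' 0.5
python3 -m creep '[[0,0,-30,0],[0,0,-50,0],[0,0,-50,0],[0,0,-30,0],[0,0,0,0]]' 
python3 - <<'E'
from h import *
w=cam("wrist");save(w,"w11"); plan((448,308.6,200),.681)
c=cam("top"); s=cam("scene"); import pickle; pickle.dump((c,s),open("c1.pkl","wb"))
a=w["color"][:,:,::-1][60:300,130:390]; b=s["color"][...,::-1]; b=cv2.resize(b[100:300,100:460],None,fx=1.6,fy=1.6)
a=cv2.resize(a,(int(260*320/240),320)); b=b[:320]
cv2.imwrite("pics/m1.png",np.hstack([a,b])[:, :800])
E
```

```text
t: 24.82
ee_pos: [450.7, 306.5, 79.0]
tool_rot: [2.955, 1.067, -0.001]
force: [0.3, -0.6, 0.0]
opening: 20.3
t: 25.2
ee_pos: [451.0, 307.3, 79.8]
tool_rot: [-2.954, -1.068, -0.002]
force: [0.2, 0.1, -0.8]
opening: 42.9
t: 25.82
ee_pos: [451.8, 307.7, 242.2]
tool_rot: [-2.954, -1.069, -0.008]
force: [1.0, -0.2, 0.0]
opening: 42.3
t 25.88 at [451.1 307.4 240.1] phi 0.694 q6 1.24 shift [-1.7 -2.9 40.1] spin 0.013 z-axis [ 0.002  0.001 -1.   ] F [ 0.2 -0.   0.2] open 43.0
```

View pics/m1.png

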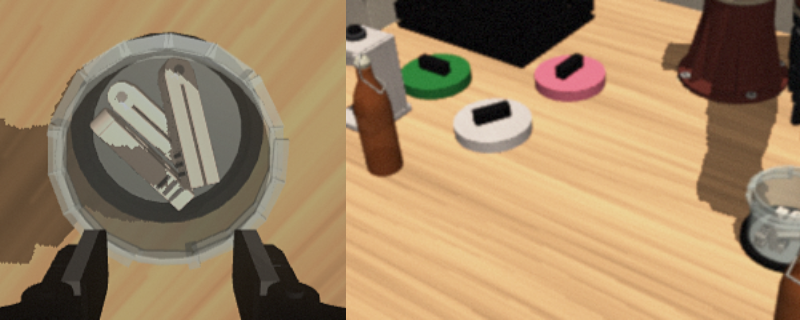

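All three clips lie folded in the jar (left crop, around (125,110), (190,125) and (145,160)). The table holds no further clips. Now the lid: I'll refit the jar, then hover over the lid.

```bash
cat >> h.py <<'E'
from scipy.optimize import least_squares
def circ(P,x0):
    f=least_squares(lambda x:np.hypot(*(P-x[:2]).T)-x[2],x0,loss="soft_l1",f_scale=1)
    return f.x, np.median(abs(f.fun))
def rimfit(w,z,r0,X0,sm=60,lo=140,r=(45,95)):
    hsv=cv2.cvtColor(w["color"],cv2.COLOR_RGB2HSV); c0=proj(w,[*X0,z])[0]
    m=((hsv[...,1]<sm)&(hsv[...,2]>lo)).astype(np.uint8); o=[];n=[]
    for th in np.linspace(0,2*np.pi,180,endpoint=False):
        p=c0+np.arange(*r,.5)[:,None]*[np.cos(th),np.sin(th)]; ij=p.round().astype(int)
        ok=(ij[:,0]>=0)&(ij[:,0]<512)&(ij[:,1]>=0)&(ij[:,1]<384); p=p[ok];ij=ij[ok]
        k=np.flatnonzero(m[ij[:,1],ij[:,0]])
        if len(k)>4: o.append(p[k[-1]]);n.append(p[k[0]])
    for q,rr in((o,r0),(n,r0-5)): print(len(q),circ(ray(w,q,z)[:,:2],[*X0,rr]))
E
python3 - <<'E'
from h import *
for _ in range(2):
    w=cam("wrist"); s=read_state(); print(s["ee_pos"].round(1) if hasattr(s["ee_pos"],"round") else s["ee_pos"])
    for sm,lo in((60,140),(70,130)): rimfit(w,112,65,(448,308.6),sm,lo,(58,115))
E
python3 -m creep '[[-25,30,0,0],[-34,41,0,0],[-34,41,0,0],[-34,41,0,0],[-34,41,0,0],[-34,41,0,0],[-34,41,0,0],[-34,41,0,0]]' 0
python3 -m creep '[[-34,41,5,0],[-34,41,5,0],[-34,41,5,0],[-30,36,0,0],[0,0,0,-0.18],[0,0,0,-0.18],[0,0,0,0]]' 0
python3 - <<'E'
from h import *
w=cam("wrist");save(w,"w12"); plan((457,-316,200),1.059)
E
```

```text
[450.  307.  237.6]
165 (array([448.29958703, 311.44227123,  68.01221331]), np.float64(0.8681873720197615))
165 (array([450.59261409, 308.70053994,  59.85095489]), np.float64(0.8396322214685412))
166 (array([448.16858795, 310.948794  ,  68.42328169]), np.float64(0.7363811592274345))
166 (array([450.65178541, 308.64024005,  59.54213459]), np.float64(0.747117545581812))
[449.9 306.9 237.6]
163 (array([448.49946429, 311.72220388,  67.84279398]), np.float64(0.8208370412762349))
163 (array([450.77534525, 308.67086458,  59.84937273]), np.float64(0.8890541883554306))
166 (array([448.27738899, 310.9205171 ,  68.39151996]), np.float64(0.725546749653688))
166 (array([450.5698031, 308.6436404,  59.560452 ]), np.float64(0.702460246298287))
t: 27.08
ee_pos: [450.5, -106.3, 238.1]
tool_rot: [-2.954, -1.068, 0.001]
force: [1.6, 0.5, 0.3]
opening: 85.5
t: 27.95
ee_pos: [451.0, -311.2, 223.0]
tool_rot: [-2.715, -1.577, 0.0]
force: [-0.6, 0.1, -0.1]
opening: 85.4
t 28.0 at [ 451.1 -311.1  223.2] phi 1.050 q6 -0.32 shift [-1.3  7.6 23.2] spin -0.009 z-axis [-0.001  0.001 -1.   ] F [0.6 0.6 0.1] open 85.0
```

View pics/w12.png

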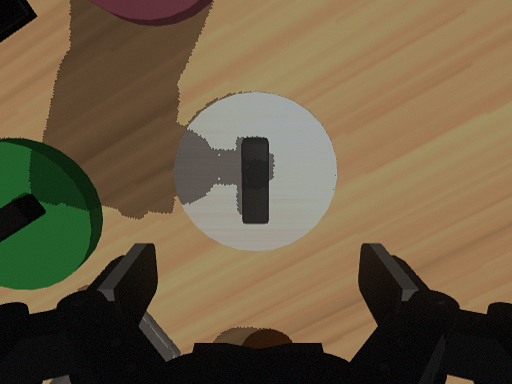

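Wrist view: the aluminium lid disc is centred near (255,171), its bar is upright at (255,180), and the green look-alike is to the left. I'll measure the lid centre and bar angle.

```bash
python3 - <<'E'
from h import *
w=cam("wrist"); hsv=cv2.cvtColor(w["color"],cv2.COLOR_RGB2HSV)
rimfit(w,28,79,(457,-316),70,70,(60,100)); rimfit(w,28,79,(457,-316),60,90,(60,100))
m=np.zeros((384,512),np.uint8); m[125:235,230:282]=(hsv[125:235,230:282,2]<60)
m=cv2.morphologyEx(m,cv2.MORPH_OPEN,np.ones((5,5)))
cn=max(cv2.findContours(m,0,1)[0],key=cv2.contourArea); print(cv2.boundingRect(cn))
for z in(58,43): 
    P=ray(w,cn[:,0],z)[:,:2].astype(np.float32); print(z,cv2.minAreaRect(P))
for phi in (1.05,): plan((457,-316,50),phi)
E
```

```text
180 (array([ 457.02233139, -316.68056872,   78.00716099]), np.float64(0.23086708899330688))
180 (array([ 459.48453064, -317.43065767,   58.4914654 ]), np.float64(0.5724776097680078))
179 (array([ 457.14281627, -316.42272242,   77.77899076]), np.float64(0.3383759779695197))
179 (array([ 459.41241422, -317.54115634,   58.55883223]), np.float64(0.5396062767206331))
(241, 138, 28, 85)
58 ((455.0658264160156, -315.77227783203125), (23.489076614379883, 75.8016586303711), 60.662925720214844)
43 ((458.3128662109375, -317.79449462890625), (24.71206283569336, 79.74837493896484), 60.662925720214844)
t 28.05 at [ 451.2 -311.1  223.4] phi 1.050 q6 -0.32 shift [ -1.4   7.7 173.4] spin -0.000 z-axis [-0.001  0.001 -1.   ] F [-0.1  0.3 -0.1] open 85.5
```

```bash
python3 -m creep '[[-2,8,20,-0.009],[0,0,50,0],[0,0,50,0],[0,0,30,0],[0,0,13,0],[0,0,5,0],[0,0,0,0],[0,0,0,0]]' 0
python3 -c "
from h import *
plan((456.8,-316.4,52),1.059)"
```

```text
t: 29.05
ee_pos: [457.9, -317.8, 57.3]
tool_rot: [2.707, 1.591, 0.001]
force: [0.2, -1.1, 0.4]
opening: 85.2
t 29.05 at [ 457.9 -317.8   57.3] phi 1.063 q6 -0.33 shift [ 0.6 -1.7  5.3] spin 0.004 z-axis [ 0.001 -0.001 -1.   ] F [ 0.2 -1.1  0.4] open 85.2
```

```bash
python3 -m creep '[[0,-1,5,0],[0,0,0,0],[0,0,0,0]]' 0
python3 -m creep '[[0,0,0,0],[0,0,0,0],[0,0,0,0],[0,0,0,0],[0,0,0,0],[0,0,0,0],[0,0,0,0]]' 1
python3 -m creep '[[0,0,-5,0],[0,0,-30,0],[0,0,-50,0],[0,0,-50,0],[0,0,-40,0],[0,0,0,0],[0,0,0,0]]' 
python3 -c "
from h import *
plan((449.7,308.6,220),1.059)
s=cam('scene');save(s,'s2',(60,60,460,300),1.8)
w=cam('wrist');save(w,'w13')"
```

```text
t: 29.42
ee_pos: [456.4, -316.6, 51.0]
tool_rot: [2.708, 1.592, 0.0]
force: [-0.6, -0.2, -0.3]
opening: 85.3
t: 30.3
ee_pos: [456.5, -316.8, 51.2]
tool_rot: [2.708, 1.592, 0.0]
force: [-1.2, 0.4, 2.9]
opening: 23.0
t: 31.18
ee_pos: [456.1, -316.2, 224.6]
tool_rot: [-2.707, -1.591, 0.0]
force: [0.1, -1.1, -3.5]
opening: 22.9
t 31.18 at [ 456.1 -316.2  224.6] phi 1.063 q6 -0.33 shift [ 542.8 -309.4    5.5] spin 0.004 z-axis [-0.001  0.002 -1.   ] F [ 0.1 -1.1 -3.5] open 22.9
```

```bash
python3 -m creep '[[30,-17,0,0],[46,-26,0,0],[46,-26,0,0],[46,-26,0,0],[46,-26,0,0],[46,-26,0,0],[46,-26,0,0],[46,-26,0,0]]'
python3 -m creep '[[46,-26,0,0],[46,-26,0,0],[46,-27,0,0],[46,-27,0,0],[10,-6,0,0],[0,0,0,0],[0,0,0,0]]'
python3 - <<'E'
from h import *
plan((449.7,308.6,163),1.059); s=read_state()
w=cam("wrist");save(w,"w14"); p=s["ee_pos"]
rimfit(w,p[2]-22,79,p[:2],70,90,(60,150));rimfit(w,p[2]-22,79,p[:2],60,110,(60,150))
E
```

```text
t: 32.28
ee_pos: [452.8, 89.5, 224.6]
tool_rot: [-2.707, -1.591, 0.002]
force: [1.5, -0.6, -1.9]
opening: 22.9
t: 33.15
ee_pos: [450.1, 310.6, 225.5]
tool_rot: [2.709, 1.591, -0.002]
force: [0.6, 0.6, -2.2]
opening: 22.5
t 33.15 at [450.1 310.6 225.5] phi 1.062 q6 0.87 shift [-1.9  0.6 62.5] spin 0.003 z-axis [-0.001 -0.001 -1.   ] F [ 0.6  0.6 -2.2] open 22.5
124 (array([449.08330952, 311.18839181,  65.89714364]), np.float64(0.42683899305028206))
124 (array([453.24900041, 309.24506868,  31.25227391]), np.float64(2.514407603045335))
115 (array([446.07318197, 314.80880081,  61.99072179]), np.float64(1.213847157324878))
115 (array([454.02442891, 305.75726582,  35.40944331]), np.float64(3.421729901818157))
```

View pics/w14.png

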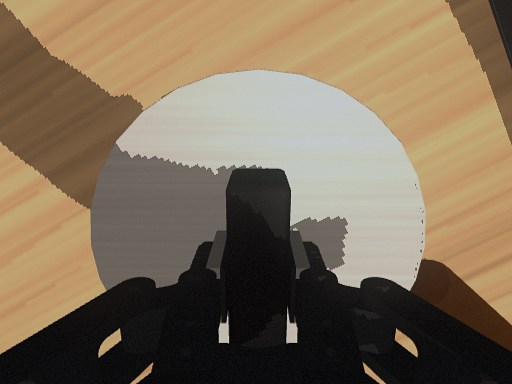

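The lid is held level and centred in the jaws (disc edges at columns 91 and 425). I'll lower it onto the threads.

```bash
python3 -m creep '[[-2,0,20,0],[0,0,25,0],[0,0,12,0],[0,0,0,0],[0,0,0,0]]'
python3 -m creep '[[0,0,3,0],[0,0,0,0]]'
python3 -m creep '[[0,0,3,0],[0,0,0,0]]'
python3 -m creep '[[0,0,2,0],[0,0,0,0]]'
python3 -m creep '[[0,0,2,0],[0,0,0,0]]'
```

```text
t: 33.83
ee_pos: [449.8, 309.9, 170.1]
tool_rot: [2.708, 1.592, 0.002]
force: [0.0, 0.6, -1.5]
opening: 23.4
t: 34.08
ee_pos: [449.3, 310.0, 166.2]
tool_rot: [2.708, 1.592, 0.001]
force: [-0.5, 0.6, -2.5]
opening: 22.6
t: 34.33
ee_pos: [449.0, 309.9, 162.7]
tool_rot: [-2.708, -1.592, 0.001]
force: [0.5, 0.4, -3.3]
opening: 22.8
t: 34.58
ee_pos: [449.1, 310.0, 160.8]
tool_rot: [-2.708, -1.592, 0.0]
force: [-0.0, -0.1, -2.3]
opening: 23.0
t: 34.83
ee_pos: [449.1, 310.0, 158.8]
tool_rot: [-2.708, -1.592, 0.0]
force: [-0.7, -0.4, -2.4]
opening: 22.6
```

```bash
python3 -m creep '[[-0.5,0.7,2,0],[0,0,0,0]]'
python3 -m creep '[[0,0,2,0],[0,0,0,0]]'
python3 -m creep '[[0,0,2,0],[0,0,0,0]]'
python3 -m creep '[[0,0,2,0],[0,0,0,0]]'
```

```text
t: 35.08
ee_pos: [449.5, 309.1, 156.8]
tool_rot: [-2.708, -1.592, 0.0]
force: [0.0, -0.8, -2.1]
opening: 23.0
t: 35.33
ee_pos: [449.8, 309.3, 155.5]
tool_rot: [2.708, 1.592, 0.001]
force: [-0.5, -0.3, 0.7]
opening: 23.0
t: 35.58
ee_pos: [449.8, 309.3, 155.2]
tool_rot: [2.708, 1.592, 0.003]
force: [-6.4, -2.2, 14.9]
opening: 23.1
t: 35.83
ee_pos: [449.9, 309.4, 155.0]
tool_rot: [2.707, 1.592, 0.004]
force: [-11.4, -6.0, 28.9]
opening: 23.1
```

Contact on the threads at TCP z≈155, so the lid origin is about 104 (16 above home). I'll ease the press and turn back counter-clockwise in steps.

```bash
python3 -m creep '[[-0.5,-0.5,-2,0],[0,0,0,0]]'
python3 -m creep '[[0,0,0,-0.1],[0,0,0,0]]'
python3 -m creep '[[0,0,0,-0.1],[0,0,0,0]]'
python3 -m creep '[[0,0,0,-0.1],[0,0,0,0]]'
```

```text
t: 36.08
ee_pos: [449.7, 309.3, 155.2]
tool_rot: [2.707, 1.592, 0.005]
force: [-3.3, -1.5, 13.0]
opening: 22.8
t: 36.33
ee_pos: [450.0, 309.6, 155.6]
tool_rot: [2.624, 1.727, 0.006]
force: [-2.1, -0.7, 14.8]
opening: 23.0
t: 36.58
ee_pos: [450.2, 309.7, 156.1]
tool_rot: [2.534, 1.855, 0.007]
force: [-2.5, -0.1, 17.5]
opening: 22.8
t: 36.83
ee_pos: [450.5, 309.8, 156.3]
tool_rot: [2.437, 1.98, 0.008]
force: [-2.0, 0.1, 18.2]
opening: 22.8
```

```bash
for i in 1; do python3 -m creep '[[0,0,0,-0.1],[0,0,0,0]]'
python3 -m creep '[[0,0,0,-0.1],[0,0,0,0]]'
python3 -m creep '[[0,0,0,-0.1],[0,0,0,0]]'
python3 -m creep '[[0,0,0,-0.1],[0,0,0,0]]'; done
```

```text
t: 37.08
ee_pos: [450.6, 309.9, 156.3]
tool_rot: [2.335, 2.099, 0.009]
force: [-1.9, 1.1, 17.0]
opening: 22.7
t: 37.33
ee_pos: [449.0, 309.1, 153.1]
tool_rot: [2.23, 2.212, 0.001]
force: [1.1, -0.5, -3.5]
opening: 22.6
t: 37.58
ee_pos: [448.5, 308.8, 152.3]
tool_rot: [-2.119, -2.319, 0.002]
force: [0.2, 0.6, -2.3]
opening: 23.0
t: 37.83
ee_pos: [448.7, 308.9, 152.6]
tool_rot: [-2.002, -2.421, 0.001]
force: [0.2, 0.2, -2.4]
opening: 22.6
```

```bash
python3 -m creep '[[0,0,2,0],[0,0,0,0]]'
python3 -m creep '[[0,0,2,0],[0,0,0,0]]'
python3 -m creep '[[0,0,2,0],[0,0,0,0]]'
python3 -m creep '[[0,0,1.5,0],[0,0,0,0]]'
```

```text
t: 38.08
ee_pos: [448.7, 308.9, 150.7]
tool_rot: [-2.0, -2.422, 0.001]
force: [0.4, 0.4, -2.0]
opening: 23.2
t: 38.33
ee_pos: [448.8, 309.0, 148.8]
tool_rot: [-1.998, -2.424, 0.0]
force: [-0.5, 0.3, -2.3]
opening: 23.1
t: 38.58
ee_pos: [448.8, 309.0, 146.8]
tool_rot: [-1.998, -2.424, 0.0]
force: [0.0, 0.7, -2.9]
opening: 22.9
t: 38.83
ee_pos: [448.8, 309.0, 145.4]
tool_rot: [-1.998, -2.424, 0.0]
force: [-0.7, 0.2, -3.0]
opening: 23.0
```

```bash
python3 -m creep '[[0,0,1,0],[0,0,0,0]]'
python3 -m creep '[[0,0,1,0],[0,0,0,0]]'
python3 -m creep '[[0,0,1,0],[0,0,0,0]]'
```

```text
t: 39.08
ee_pos: [449.0, 309.1, 145.1]
tool_rot: [1.998, 2.424, 0.001]
force: [-2.7, -0.3, 3.5]
opening: 22.8
t: 39.33
ee_pos: [449.0, 309.1, 145.0]
tool_rot: [1.998, 2.424, 0.001]
force: [-6.1, -1.5, 10.5]
opening: 23.2
t: 39.58
ee_pos: [449.0, 309.1, 145.0]
tool_rot: [1.997, 2.424, 0.002]
force: [-8.1, -3.5, 18.7]
opening: 23.0
```

It fell 11.3 mm and sits at TCP 145 (origin about 6 above home), so it has dropped into the thread. Now I'll screw clockwise, sinking 5 mm/rad.

```bash
python3 -m creep '[[-0.3,-0.5,-1.5,0],[0,0,0.5,0.1],[0,0,0.5,0.1],[0,0,0,0]]'
python3 -m creep '[[0,0,0.5,0.1],[0,0,0.5,0.1],[0,0,0,0]]'
python3 -m creep '[[0,0,0.5,0.1],[0,0,0.5,0.1],[0,0,0,0]]'
python3 -m creep '[[0,0,0.5,0.1],[0,0,0.5,0.1],[0,0,0,0]]'
python3 -c "
from h import *
s=read_state();print(s['moment'],s['q'][5]);plan((450,308.6,139),1.0)"
```

```text
t: 40.08
ee_pos: [449.9, 309.1, 145.1]
tool_rot: [2.23, 2.21, 0.006]
force: [-0.1, 0.0, 11.1]
opening: 22.9
t: 40.45
ee_pos: [450.6, 309.1, 144.7]
tool_rot: [2.44, 1.975, 0.008]
force: [0.2, -2.0, 13.8]
opening: 22.7
t: 40.83
ee_pos: [450.5, 308.8, 143.7]
tool_rot: [2.625, 1.722, 0.008]
force: [1.8, -1.2, 13.6]
opening: 22.9
t: 41.2
ee_pos: [450.5, 308.7, 142.6]
tool_rot: [2.784, 1.451, 0.008]
force: [2.7, -3.2, 14.4]
opening: 23.0
[-0.84202266  0.08737723 -0.4268332 ] 0.9717398384641633
t 41.2 at [450.5 308.7 142.6] phi 0.961 q6 0.97 shift [-0.4 -0.4  3.6] spin -0.039 z-axis [ 0.005  0.001 -1.   ] F [ 2.7 -3.2 14.4] open 23.0
```

```bash
python3 -m creep '[[0,0,0.5,0.1],[0,0,0.5,0.1],[0,0,0,0]]'
python3 -m creep '[[0,0,0.5,0.1],[0,0,0.5,0.1],[0,0,0,0]]'
python3 -m creep '[[0,0,0.5,0.1],[0,0,0.5,0.1],[0,0,0,0]]'
python3 -c "
from h import *
s=read_state();print(s['moment'],s['q'][5]);plan((450,308.6,139),.4)"
```

```text
t: 41.58
ee_pos: [450.5, 308.7, 141.7]
tool_rot: [2.916, 1.166, 0.008]
force: [0.8, -1.7, 15.1]
opening: 22.9
t: 41.95
ee_pos: [450.5, 308.7, 140.6]
tool_rot: [3.018, 0.869, 0.008]
force: [1.8, -2.6, 14.9]
opening: 22.8
t: 42.32
ee_pos: [450.3, 308.8, 139.7]
tool_rot: [3.091, 0.564, 0.008]
force: [0.4, -1.4, 15.0]
opening: 22.7
[-0.64962969  0.48531971 -0.58047254] 1.5719535403359874
t 42.33 at [450.3 308.8 139.7] phi 0.361 q6 1.57 shift [-0.4  0.   0.7] spin -0.039 z-axis [ 0.005  0.001 -1.   ] F [ 0.4 -1.4 15. ] open 22.7
```

```bash
python3 -m creep '[[0,0,0.4,0.08],[0,0,0,0]]'
python3 -m creep '[[0,0,0.4,0.08],[0,0,0,0]]'
python3 -c "
from h import *
s=read_state();print(s['moment']);plan((450,308.6,139),.4)"
python3 -m creep '[[0,0,0.3,0.06],[0,0,0,0]]'
python3 -c "
from h import *
s=read_state();print(s['moment']);plan((450,308.6,139),.4)"
```

```text
t: 42.58
ee_pos: [450.3, 308.7, 139.3]
tool_rot: [-3.11, -0.441, -0.008]
force: [-0.1, -1.9, 15.1]
opening: 23.2
t: 42.82
ee_pos: [450.4, 308.7, 139.1]
tool_rot: [-3.126, -0.316, -0.008]
force: [-0.1, -4.2, 17.1]
opening: 22.9
[-0.88497876  0.6670885   0.04225119]
t 42.83 at [450.4 308.7 139.1] phi 0.202 q6 1.73 shift [-0.4  0.   0.1] spin -0.198 z-axis [ 0.005  0.001 -1.   ] F [-0.1 -4.2 17.1] open 22.9
t: 43.08
ee_pos: [450.5, 309.0, 139.2]
tool_rot: [-3.133, -0.223, -0.009]
force: [-0.2, -1.8, 18.5]
opening: 22.6
[-0.6727513   0.72285051  0.24438319]
t 43.08 at [450.5 309.  139.2] phi 0.142 q6 1.79 shift [-0.6  0.3  0.2] spin -0.258 z-axis [ 0.006  0.001 -1.   ] F [-0.2 -1.8 18.5] open 22.6
```

```bash
python3 -m creep '[[0,0,0,0.06],[0,0,0,0]]'
python3 -c "
from h import *
s=read_state();print(s['moment']);plan((450,308.6,139),.4)"
python3 -m creep '[[0,0,0,0.06],[0,0,0,0],[0,0,0,0]]'
python3 -c "
from h import *
s=read_state();print(s['moment']);plan((450,308.6,139),.4);w=cam('wrist');save(w,'w15')"
```

```text
t: 43.32
ee_pos: [450.5, 309.1, 139.2]
tool_rot: [-3.138, -0.129, -0.009]
force: [0.6, -2.0, 19.1]
opening: 23.1
[-0.54959441  0.68224172  0.1603688 ]
t 43.33 at [450.5 309.1 139.2] phi 0.082 q6 1.85 shift [-0.6  0.4  0.2] spin -0.318 z-axis [ 0.006  0.001 -1.   ] F [ 0.6 -2.  19.1] open 23.1
t: 43.7
ee_pos: [450.0, 309.2, 139.1]
tool_rot: [-3.14, -0.041, -0.008]
force: [-3.0, -3.6, 18.6]
opening: 23.2
[-0.6384365   0.80065022  2.0450761 ]
t 43.7 at [450.  309.2 139.1] phi 0.026 q6 1.91 shift [-0.1  0.6  0.1] spin -0.374 z-axis [ 0.005  0.001 -1.   ] F [-3.  -3.6 18.6] open 23.2
```

```bash
python3 -m creep '[[0,0,0,0.04],[0,0,0,0],[0,0,0,0]]'
python3 -c "
from h import *
s=read_state();print(s['moment']);plan((450,308.6,139),.4)"
python3 -m creep '[[0,0,0,-0.05],[0,0,-2,0],[0,0,0,0]]'
python3 -m creep '[[0,0,0,0],[0,0,0,0],[0,0,0,0],[0,0,0,0],[0,0,0,0]]' 0
python3 -m creep '[[0,0,-30,0],[0,0,-50,0],[0,0,-50,0],[0,0,-30,0],[0,0,0,0],[0,0,0,0]]' 
python3 - <<'E'
from h import *
s=read_state(); w=cam("wrist"); save(w,"w16")
rimfit(w,116,79,(449.7,308.6),70,90,(70,150))
hsv=cv2.cvtColor(w["color"],cv2.COLOR_RGB2HSV)
plan((450,308.6,139),.0)
c=cam("scene"); a=cv2.resize(c["color"][150:384,270:512,::-1],None,fx=1.7,fy=1.7); b=cv2.resize(w["color"][...,::-1],(int(512*a.shape[0]/384),a.shape[0]))
m=np.hstack([b,a]); cv2.imwrite("pics/m2.png",cv2.resize(m,None,fx=790/m.shape[1],fy=790/m.shape[1]))
E
```

```text
t: 44.12
ee_pos: [449.8, 309.4, 139.1]
tool_rot: [-3.14, 0.021, -0.007]
force: [-3.7, -2.5, 19.8]
opening: 22.9
[-0.41134521  1.00695096  2.25751701]
t 44.12 at [449.8 309.4 139.1] phi -0.013 q6 1.95 shift [0.2 0.8 0.1] spin -0.413 z-axis [ 0.005  0.002 -1.   ] F [-3.7 -2.5 19.8] open 22.9
t: 44.5
ee_pos: [449.6, 309.1, 139.1]
tool_rot: [-3.14, -0.053, -0.005]
force: [0.7, 1.5, 7.6]
opening: 22.9
t: 45.12
ee_pos: [448.4, 308.6, 137.8]
tool_rot: [-3.141, -0.052, 0.0]
force: [-0.6, 0.5, -0.8]
opening: 85.5
t: 45.88
ee_pos: [448.3, 308.5, 297.0]
tool_rot: [3.141, 0.052, -0.001]
force: [-0.2, -0.1, -0.7]
opening: 85.2
151 (array([450.39971441, 308.76321239,  77.96426172]), np.float64(0.23034931292025362))
151 (array([449.85163827, 304.83758273,  64.97992483]), np.float64(0.685987378871971))
t 45.92 at [448.1 308.5 296.5] phi 0.033 q6 1.90 shift [ 2.200e+00 -1.000e-01  1.575e+02] spin 0.033 z-axis [-0.002 -0.001 -1.   ] F [ 0.2 -0.4 -0.5] open 85.3
```

View pics/m2.png

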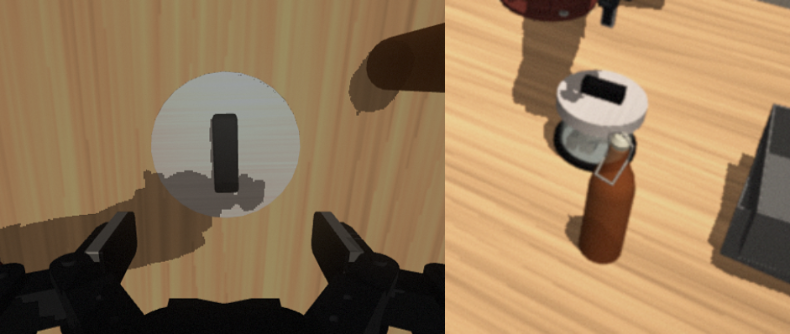

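The lid sits level on the jar, with its centre fitted at (450.4, 308.8), and bottle1 is standing. I'll check the bar's angle against the tool angle at the stop, in case the fingers slipped, and check the bottles.

```bash
python3 - <<'E'
from h import *
import pickle
w=cam("wrist"); hsv=cv2.cvtColor(w["color"],cv2.COLOR_RGB2HSV)
c0=proj(w,(450.4,308.8,146))[0].astype(int); x,y=c0; m=np.zeros((384,512),np.uint8)
m[y-60:y+60,x-30:x+30]=hsv[y-60:y+60,x-30:x+30,2]<60
m=cv2.morphologyEx(m,cv2.MORPH_OPEN,np.ones((5,5)))
cn=max(cv2.findContours(m,0,1)[0],key=cv2.contourArea)
P=ray(w,cn[:,0],146)[:,:2].astype(np.float32);r=cv2.minAreaRect(P);print(r, "deg; tool phi deg",np.degrees(0.033))
a,b=pickle.load(open("c0.pkl","rb")); d=cam("scene"); t=cam("top")
for n,p,q in(("scene",b,d),("top",a,t)):
  for k,c in(("before",p),("after",q)):
    h=cv2.cvtColor(c["color"],cv2.COLOR_RGB2HSV); mm=((h[...,0]<14)&(h[...,1]>140)&(h[...,2]>30)&(h[...,2]<150)).astype(np.uint8)
    mm=cv2.morphologyEx(mm,cv2.MORPH_OPEN,np.ones((3,3)))
    N,l,st,ce=cv2.connectedComponentsWithStats(mm); print(n,k,[(ce[i].round().tolist(),int(st[i][4])) for i in range(1,N) if 150<st[i][4]<1500])
E
```

```text
((450.1729736328125, 310.1727294921875), (23.640037536621094, 76.89336395263672), 3.41941237449646) deg; tool phi deg 1.8907607239317168
scene before [([433.0, 33.0], 1265), ([119.0, 181.0], 1198), ([388.0, 266.0], 199)]
scene after [([119.0, 181.0], 1197), ([388.0, 266.0], 204)]
top before [([225.0, 314.0], 1194), ([222.0, 350.0], 880), ([15.0, 374.0], 621)]
top after [([232.0, 314.0], 1240), ([234.0, 349.0], 654), ([176.0, 369.0], 883)]
```

The bar is at 3.4° (0.06 rad), which is where the torque rose, so the lid is at its stop. The bottles haven't moved. I'm handing in.

```bash
python3 -c "
from cell import *
print(close_job())"
```

```text
the job is handed in; nothing more can be done
None
```

The job is handed in at about 46 s of the 210 s: all three clips are folded shut in the jar and the lid is screwed on to its stop.

**Clips:** Only three were on the table. On the second one the fingers closed slightly too high and rode over it, pressing about 40 N on the fingertips, right at the limit that applies to the arm and gripper body. I regrasped it lower and it folded. A picture before closing showed all three folded in the jar.

**Lid:** I used the aluminium one and left the green and pink lids alone. It rested on the threads about 16 mm above home. After about 0.5 rad counter-clockwise it dropped 11 mm into the thread. It then screwed clockwise about 1.7 rad and reached home height (within about 0.2 mm) and a firm stop at roughly 2 N m.

**Last checks:**
- The lid is level and centred on the jar.
- The lid's bar rests within about 0.05–0.07 rad of the furthest tool angle, which is at most 0.4 mm of thread. The sinking levelled off over the last 0.15 rad before the torque rose.
- In the scene camera, bottle1 and bottle2 are in the same positions as at the start. The same check with the top camera was no use, as the mask did not pick out the bottles.
- The robot was clear of everything when I handed in.

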